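# Pack the amber reagent kit into the caddy

## Robot

A 6-joint arm with a two-finger parallel gripper is mounted at the origin on the work surface. World frame = base frame: x ahead of the robot, y to its left, z up, the work surface at z = 0. Lengths are in m, angles in rad, forces in N, time in s.
With the tool pointing down it reaches from about 0.3 to 0.775 m from the base axis. Payload 14.6 kg.
Tool frame: the origin (TCP) lies at the very end of the fingers, on their centre line; the grasp point (between the pads) lies 19 mm behind it; z points along the fingers, y is the direction in which the jaws open and shut (so a half turn about z gives the same grasp; the last joint's range is limited). The gripper opens to 94 mm and grips with 3 to 60 N. Pads are 16 mm wide; open, the fingers measure 119 mm over their backs; the gripper's body (75 mm by 177 mm) begins 78 mm behind the grasp point.
Start: joints at [-1.342, 0.3, 1.521, -0, 1.321, -0.067], TCP at [0.16, -0.526, 0.205] pointing down, gripper open.
Joint ranges: [-3.03, 3.03], [-0.79, 2.21], [0.23, 2.52], [-1.04, 4.18], [0, 3.07], [-2.55, 2.55]. Speed limits (rad/s): [2.22, 2.22, 2.57, 3.14, 3.14, 3.14].

## Interface

Orientations are given as [roll, pitch, yaw] about the fixed x, y, z axes, in that order (R = Rz(yaw) Ry(pitch) Rx(roll)).
In Python, from station import status, camera, ctrl gives the robot as it stands. The module is installed in compiled form; this text tells all that it offers.
- The arm moves only by the shell command python3 -m jog 'ROWS' [FORCE]. ROWS is JSON, a list of rows, each a list of 7 numbers: the shift along the tool's x, y, z each as a share of 1000 mm, from -1 to 1, then the turn, a rotation vector about the tool's x, y, z each as a share of pi/2 rad, from -1 to 1, then the opening, from -1 (shut) to 1 (fully open), so that 0 is half open. A call has 1 to 20 rows; each row is the pose to reach, as a shift and turn from the pose measured when the call began, along the tool's axes at that moment; what a row does not reach only later rows make up. A row lasts 1/10 s, in which the tool goes at most 50 mm and 8.59 degrees, less where a joint would pass 70% of its speed; a pose out of reach is approached as far as the arm can. A call with a number of a shift or a turn outside -1 to 1 is refused whole. A call with a gripper value outside its range is refused whole. The fingers move at their own pace and stop on an object; FORCE is the grip in N (left out, the last holds). Time passes only in rows, so rows that repeat a pose let the fingers close. It gives the time, the measured TCP pose, the force and the opening at its end, in the units of the state.
- status.get_obs(): the state, without advancing time (a new reading comes with each control period).
- camera(name): name is "scene" or "top" or "wrist"; returns a dict with "image" (420x560x3 uint8, red, green, blue), "fx", "fy", "cx", "cy" (pixels), "world_from_camera" (4x4, takes a point from camera to world coordinates). Camera axes: x right, y down, z forward; pixel columns grow to the right and rows downward; lengths in m; the calibration is good to about 2 mm. A picture is of the moment at which its call begins. There is no depth.
- ctrl.hand_in(): hands the job in, once; it reports no verdict.
The state is a dict: "time_s": time; "qpos": joint angles; "joint_vel": joint speeds; "tau": joint torques, N m; "ee_pos": TCP position; "eef_rot": TCP orientation; "force": force on the tool from outside, world axes, zero at the start; "moment": the same for the moment, N m; "grip_width": finger opening in m.
Only numpy, scipy, OpenCV 4.12 (cv2) and the standard library are available. Lean on these libraries where they do the work, as an engineer would, in place of code of your own. Each camera call takes 0.05 s, during which the arm holds its last target.

## Task

Pack the green carrying caddy with the reagent kit: stand each of the four amber-brown glass containers upright in the bay whose floor pad has the colour of its cap, setting it down gently rather than dropping or tipping it. The two white plastic containers with similar caps are not part of the kit: leave them standing where they are.

Things in the scene. Friction and masses are not known exactly. Their poses are not given: they have to be found in the camera images.
- bottle_blue: Kit item: AMBER-BROWN glass with a blue cap, slim round bottle 42 mm across, straight-sided up to 58 mm; cap 28 mm across; 86 mm tall, about 0.1 kg. Origin: centre of underside; z: its axis, up. All six containers stand on the bench (height 0) right of the caddy (towards -y); each has at least 24 mm free to its neighbours in world x and 35 mm in world y.
- bottle_red: Kit item: AMBER-BROWN glass with a red cap, slim round bottle 42 mm across, straight-sided up to 58 mm; cap 28 mm across; 86 mm tall, about 0.1 kg. Origin: centre of underside; z: its axis, up. Among the containers also stand a glass beaker (58 mm across, 62 mm tall), a low timer and a low tape roll (under 20 mm).
- jar_yellow: Kit item: AMBER-BROWN glass with a yellow cap, squat round jar 52 mm across, straight-sided up to 46 mm; cap 41 mm across; 66 mm tall, about 0.1 kg. Origin: centre of underside; z: its axis, up.
- jar_white: Kit item: AMBER-BROWN glass with a white cap, squat round jar 52 mm across, straight-sided up to 46 mm; cap 41 mm across; 66 mm tall, about 0.1 kg. Origin: centre of underside; z: its axis, up.
- decoy_bottle: Look-alike, NOT in the kit: WHITE plastic with a red cap, slim round bottle 42 mm across, straight-sided up to 58 mm; cap 28 mm across; 86 mm tall, about 0.1 kg. Origin: centre of underside; z: its axis, up.
- decoy_jar: Look-alike, NOT in the kit: WHITE plastic with a yellow cap, squat round jar 52 mm across, straight-sided up to 46 mm; cap 41 mm across; 66 mm tall, about 0.1 kg. Origin: centre of underside; z: its axis, up.
- pad_blue: The blue square pad, 79 x 79 x 3 mm, covering the floor of one caddy bay. Origin: centre of its underside (the bay's centre), 5 mm above the bench; its top is 8 mm above the bench. x, y along the bay's walls. Caddy: fixed low green tray, 180 x 180 mm (grip flanges 15 mm further out on two sides), 2 x 2 bays.
- pad_red: The red square pad, 79 x 79 x 3 mm, covering the floor of one caddy bay. Origin: centre of its underside (the bay's centre), 5 mm above the bench; its top is 8 mm above the bench. x, y along the bay's walls. Bays are 80 mm square inside, centres 88 mm apart; rim 26 mm, dividers (8 mm thick) 24 mm above the bench.
- pad_yellow: The yellow square pad, 79 x 79 x 3 mm, covering the floor of one caddy bay. Origin: centre of its underside (the bay's centre), 5 mm above the bench; its top is 8 mm above the bench. x, y along the bay's walls. Which pad lies in which of the four bays changes each time.
- pad_white: The white square pad, 79 x 79 x 3 mm, covering the floor of one caddy bay. Origin: centre of its underside (the bay's centre), 5 mm above the bench; its top is 8 mm above the bench. x, y along the bay's walls.
Not all that is in view belongs to the job. What is shaped like the decoy_bottle but purple is not meant.

How it is judged:
At the end, for the whole second after the job is handed in: Each amber container stands released and at rest in the bay whose pad has its cap's colour: axis within 28 mm of the pad's centre, underside on the pad (within 5 mm), upright within 0.1 rad. Both white containers are upright, at rest and within 30 mm of where they started (horizontal distance between bottle_blue and pad_blue below 0.028 m and z of bottle_blue in the frame of pad_blue below 0.008 m and angle between each of bottle_blue, bottle_red, jar_yellow, jar_white, decoy_bottle, decoy_jar's own z axis and vertical below 0.1 rad and linear speed of each of bottle_blue, bottle_red, jar_yellow, jar_white, decoy_bottle, decoy_jar below 0.02 m/s and horizontal distance between bottle_red and pad_red below 0.028 m and z of bottle_red in the frame of pad_red below 0.008 m and horizontal distance between jar_yellow and pad_yellow below 0.028 m and z of jar_yellow in the frame of pad_yellow below 0.008 m and horizontal distance between jar_white and pad_white below 0.028 m and z of jar_white in the frame of pad_white below 0.008 m and distance of each of decoy_bottle, decoy_jar from where it was at the start of the episode below 0.03 m); the robot touches nothing.
It fails at once if a white look-alike is moved more than 30 mm or tipped by more than 0.6 rad (distance of any of decoy_bottle, decoy_jar from where it was at the start of the episode above 0.03 m or angle between any of decoy_bottle, decoy_jar's own z axis and vertical above 0.6 rad).
It fails at once if an amber container is tipped by more than 0.7 rad (angle between any of bottle_blue, bottle_red, jar_yellow, jar_white's own z axis and vertical above 0.7 rad).
It fails at once if an amber container is dropped into its bay: faster than 0.6 m/s within 30 mm of its pad (a fall of about 2 cm) ((horizontal distance between bottle_blue and pad_blue below 0.04 m and z of bottle_blue in the frame of pad_blue below 0.033 m and linear speed of bottle_blue above 0.6 m/s) or (horizontal distance between bottle_red and pad_red below 0.04 m and z of bottle_red in the frame of pad_red below 0.033 m and linear speed of bottle_red above 0.6 m/s) or (horizontal distance between jar_yellow and pad_yellow below 0.04 m and z of jar_yellow in the frame of pad_yellow below 0.033 m and linear speed of jar_yellow above 0.6 m/s) or (horizontal distance between jar_white and pad_white below 0.04 m and z of jar_white in the frame of pad_white below 0.033 m and linear speed of jar_white above 0.6 m/s)).
It also fails if it takes over 106 s, if anything falls off the work surface, if the arm or the gripper's body presses on something with over 40 N, if the wrist force passes 120 N, or if a joint passes its speed limit or range.

## Working session

There is one attempt and no reset: what is moved stays moved. The work goes in short steps, Python scripts to look and compute and a shell command to move; the robot and the scene stay as the last step left them, time stands still between calls to the robot, and variables do not carry over. Pictures are saved under pics/ and viewed, and the job is handed in when it is done.

```bash
mkdir -p pics; python3 - <<'E'
from station import status,camera
import cv2,numpy as np
for n in["scene","top","wrist"]:
    c=camera(n);cv2.imwrite(f"pics/{n}0.png",c["image"][:,:,::-1])
    print(n,c["fx"],c["fy"],c["cx"],c["cy"]);print(np.round(c["world_from_camera"],4).tolist())
print(status.get_obs())
E
```

```text
scene 498.8956767144751 498.8956767144751 273.32040132713814 211.55753790800844
[[-0.2136, 0.7962, -0.5661, 1.3553], [0.9769, 0.1721, -0.1265, 0.093], [-0.0033, -0.5801, -0.8145, 1.1105], [0.0, 0.0, 0.0, 1.0]]
top 513.0642256169575 513.0642256169575 281.9880627870787 213.75402291505085
[[0.0223, -0.9866, 0.1614, 0.4327], [-0.9996, -0.0244, -0.011, -0.0472], [0.0148, -0.1611, -0.9868, 1.0672], [0.0, 0.0, 0.0, 1.0]]
wrist 336.11936086668817 336.11936086668817 280.50868866058977 209.75510842567758
[[0.2917, -0.928, -0.2316, 0.2274], [-0.9565, -0.2829, -0.0712, -0.5052], [0.0006, 0.2423, -0.9702, 0.3837], [0.0, 0.0, 0.0, 1.0]]
{'time_s': 0.15, 'qpos': array([-1.34157984e+00,  3.00338484e-01,  1.52145596e+00, -1.66852963e-05,
        1.32073468e+00, -6.66042867e-02]), 'joint_vel': array([-1.31976534e-05, -1.81982478e-03, -2.63515772e-03, -8.97166161e-04,
       -1.08159140e-03, -6.38662960e-04]), 'tau': array([ 2.22982526e-03, -5.31950927e+01, -3.52817452e+01,  7.09128077e-02,
        2.36257055e-02, -6.90937031e-05]), 'ee_pos': array([ 0.16027988, -0.52589974,  0.20501202]), 'eef_rot': array([-3.14065718e+00, -4.62001899e-05,  2.95824891e-01]), 'force': array([ 0.5804414 , -0.37902415, -1.23203387]), 'moment': array([-0.00320552, -0.02696649, -0.00257697]), 'grip_width': 0.093914478825823}
```

View pics/top0.png

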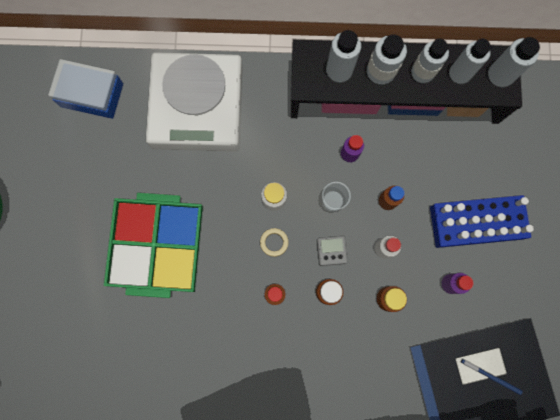

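View pics/scene0.png

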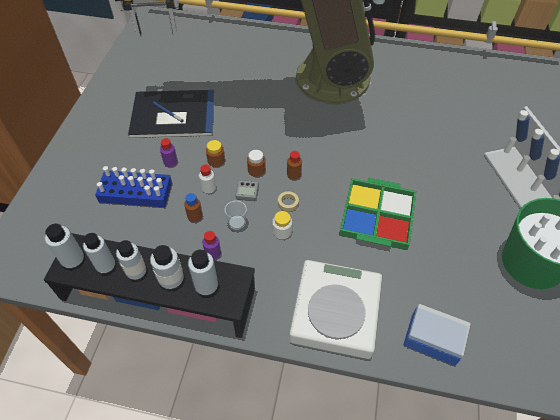

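View pics/wrist0.png

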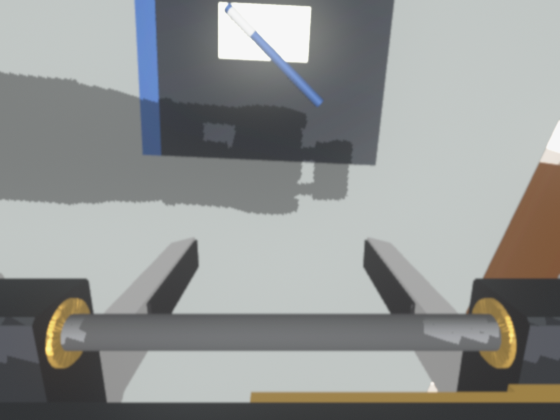

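The top view shows the amber items: red bottle at (275,294), white jar (330,292), yellow jar (395,299) and blue bottle (394,196). The decoys are at (274,194) and (390,246). The pads are red (135,222), blue (179,226), white (130,265) and yellow (174,268). Next I'll measure these from both cameras.

```bash
cat > h.py <<'E'
from station import status,camera
import cv2,numpy as np
def proj(c,p):
    T=np.linalg.inv(c["world_from_camera"]);q=T[:3,:3]@np.array(p)+T[:3,3]
    return np.array([c["fx"]*q[0]/q[2]+c["cx"],c["fy"]*q[1]/q[2]+c["cy"]])
def back(c,uv,z):
    T=np.array(c["world_from_camera"]);d=T[:3,:3]@np.array([(uv[0]-c["cx"])/c["fx"],(uv[1]-c["cy"])/c["fy"],1])
    return T[:3,3]+d*(z-T[2,3])/d[2]
def mask(im,col):
    h=cv2.cvtColor(im,cv2.COLOR_RGB2HSV);H,S,V=[h[...,i].astype(int) for i in range(3)]
    if col=="red":m=((H<5)|(H>170))&(S>170)&(V>110)
    if col=="yellow":m=(H>20)&(H<32)&(S>100)&(V>120)
    if col=="blue":m=(H>98)&(H<118)&(S>150)&(V>100)
    if col=="white":m=(S<40)&(V>165)
    return m.astype(np.uint8)
def blobs(im,col,mn=40):
    n,l,s,ce=cv2.connectedComponentsWithStats(mask(im,col))
    return [(ce[i].round(1).tolist(),s[i].tolist(),l==i) for i in range(1,n) if s[i][4]>mn]
E
python3 - <<'E'
from h import *
t=camera("top");s=camera("scene")
for n,c in(("top",t),("scene",s)):
    for col in["red","yellow","blue","white"]:
        print(n,col,[(b[0],b[1]) for b in blobs(c["image"],col)])
E
python3 - <<'E'
import cv2
a=cv2.imread('pics/top0.png')[170:320,230:430];cv2.imwrite('pics/tz.png',cv2.resize(a,None,fx=4,fy=4,interpolation=2))
b=cv2.imread('pics/scene0.png')[130:250,150:310];cv2.imwrite('pics/sz.png',cv2.resize(b,None,fx=5,fy=5,interpolation=2))
E
```

```text
top red [([355.3, 141.7], [349, 136, 14, 13, 134]), ([134.7, 222.1], [115, 203, 40, 39, 1325]), ([465.2, 282.4], [459, 276, 13, 14, 142]), ([273.2, 291.5], [268, 287, 14, 14, 53])]
top yellow [([273.6, 192.6], [264, 183, 20, 20, 317]), ([173.1, 267.9], [153, 248, 41, 41, 1491]), ([395.4, 298.8], [385, 288, 22, 22, 374])]
top blue [([396.4, 192.8], [390, 187, 14, 13, 142]), ([481.3, 220.3], [434, 196, 97, 50, 2336]), ([177.3, 225.1], [157, 206, 41, 39, 1390])]
top white [([157.8, 39.4], [0, 27, 360, 31, 5062]), ([384.4, 51.0], [359, 37, 47, 27, 257]), ([426.8, 49.0], [403, 39, 45, 24, 205]), ([460.7, 42.0], [446, 40, 28, 10, 86]), ([500.4, 42.5], [490, 41, 22, 4, 58]), ([539.2, 52.1], [512, 40, 48, 25, 410]), ([194.0, 104.0], [147, 53, 94, 92, 4572]), ([478.9, 58.5], [469, 53, 20, 10, 68]), ([82.8, 82.7], [50, 60, 63, 47, 1836]), ([274.7, 201.5], [263, 191, 23, 16, 76]), ([460.9, 206.3], [458, 203, 7, 7, 41]), ([488.4, 217.8], [485, 215, 8, 7, 41]), ([462.9, 220.1], [460, 217, 7, 7, 43]), ([450.0, 221.5], [447, 218, 7, 8, 42]), ([465.0, 234.0], [462, 231, 7, 7, 41]), ([330.4, 246.2], 
[... 1108 characters left out ...]
, 150, 14, 11, 125]), ([206.1, 176.5], [199, 170, 15, 11, 70]), ([246.1, 190.4], [238, 187, 17, 8, 105]), ([396.3, 202.7], [381, 191, 31, 25, 565]), ([541.9, 233.3], [519, 213, 41, 50, 1189]), ([236.5, 221.2], [230, 216, 14, 12, 136]), ([282.0, 225.3], [273, 219, 19, 11, 73]), ([58.0, 238.5], [45, 226, 25, 20, 137]), ([94.3, 246.3], [84, 236, 20, 17, 92]), ([127.5, 254.2], [117, 243, 21, 18, 105]), ([164.2, 261.5], [151, 248, 26, 22, 172]), ([201.0, 265.4], [189, 253, 24, 20, 151]), ([337.2, 306.8], [290, 260, 92, 92, 6044]), ([440.3, 329.1], [410, 304, 60, 52, 1858]), ([74.8, 328.8], [46, 312, 51, 41, 879]), ([50.6, 389.1], [0, 326, 180, 94, 6448]), ([525.7, 416.7], [516, 413, 24, 7, 113])]
```

View pics/tz.png

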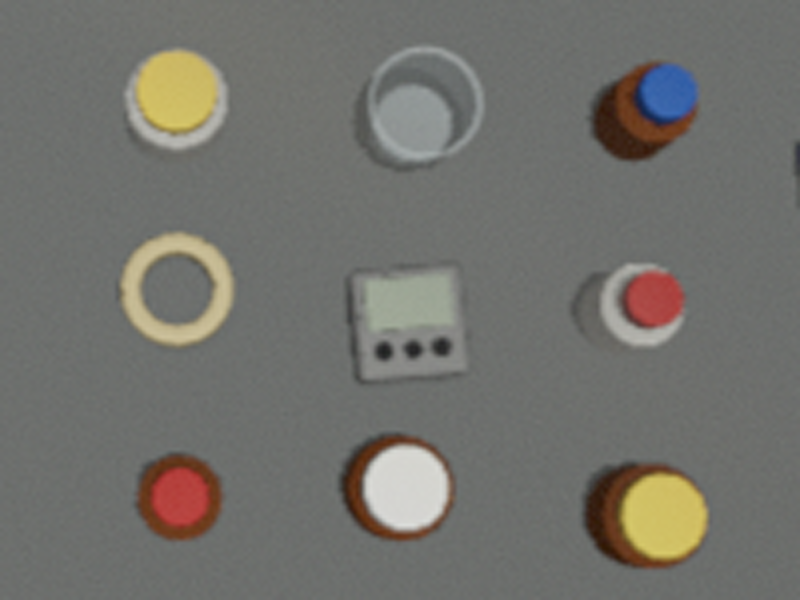

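View pics/sz.png

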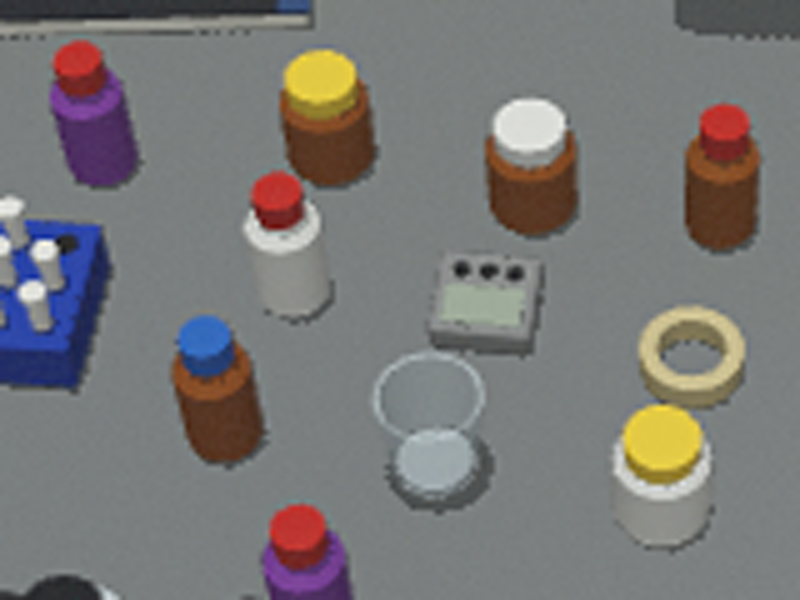

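```bash
python3 - <<'E'
from h import *
t=camera("top");s=camera("scene")
D=dict(red=((275,294),(295,154.6),.086),white=((331.3,291.5),(256,154.8),.066),yellow=((395.4,298.8),(214.2,145.2),.066),blue=((396.6,192.8),(191,197.4),.086),dbot=((393.2,244.7),(205.2,168.4),.086),djar=((274,192.6),(282.4,217.2),.066),beaker=((336.5,196),None,.062))
for k,(a,b,z) in D.items(): print(k,back(t,a,z)[:2].round(4),back(s,b,z)[:2].round(4) if b else'')
P=dict(red=((134.7,222.1),(392.5,228.7)),yellow=((173.1,267.9),(364.3,196.2)),blue=((177.3,225.1),(359.4,221.6)),white=((130.2,264.7),(396.3,202.7)))
for k,(a,b) in P.items(): print('pad',k,back(t,a,.008)[:2].round(4),back(s,b,.008)[:2].round(4))
E
```

```text
red [ 0.4393 -0.0484] [ 0.4432 -0.049 ]
white [ 0.4466 -0.157 ] [ 0.4491 -0.1583]
yellow [ 0.4355 -0.2811] [ 0.4387 -0.2829]
blue [ 0.6403 -0.2815] [ 0.6443 -0.2829]
dbot [ 0.5381 -0.2735] [ 0.5428 -0.2756]
djar [ 0.6387 -0.0415] [ 0.6417 -0.0429]
beaker [ 0.6358 -0.1666] 
pad red [0.5808 0.2466] [0.5768 0.2418]
pad yellow [0.4879 0.1617] [0.4847 0.157 ]
pad blue [0.5767 0.158 ] [0.5726 0.1536]
pad white [0.4924 0.2497] [0.4885 0.2453]
```

```bash
cat >> h.py <<'E'
from scipy.spatial.transform import Rotation as R
def to(x,y,z,yaw=0.0):
    o=status.get_obs();M=R.from_euler('xyz',o["eef_rot"])
    d=M.inv().apply(np.array([x,y,z])-o["ee_pos"]);r=(M.inv()*R.from_euler('xyz',[np.pi,0,yaw])).as_rotvec()/(np.pi/2)
    print(o["time_s"].__round__(2),o["ee_pos"].round(4),"d",d.round(4),"turn",r.round(4),"w",round(o["grip_width"],4),"F",o["force"].round(1))
E
python3 -c "
from h import *
to(.437,-.282,.2)"
```

```text
0.35 [ 0.1603 -0.526   0.2053] d [ 0.3358 -0.1528  0.0054] turn [-0.0002  0.      0.1883] w 0.0936 F [ 0.6  0.7 -0.4]
```

```bash
python3 -m jog '[[0.03,-0.014,0,0,0,0.02,0.7],[0.07,-0.032,0,0,0,0.05,0.7],[0.11,-0.05,0,0,0,0.08,0.7],[0.15,-0.07,0,0,0,0.11,0.7],[0.19,-0.087,0,0,0,0.14,0.7],[0.23,-0.105,0,0,0,0.17,0.7],[0.27,-0.123,0,0,0,0.188,0.7],[0.3,-0.137,0,0,0,0.188,0.7],[0.325,-0.148,0.003,0,0,0.188,0.7],[0.336,-0.153,0.005,0,0,0.188,0.7],[0.336,-0.153,0.005,0,0,0.188,0.7],[0.336,-0.153,0.005,0,0,0.188,0.7],[0.336,-0.153,0.005,0,0,0.188,0.7]]' 20
python3 -c "
from h import *
to(.437,-.282,.024)
c=camera('wrist');im=c['image'][:,:,::-1].copy()
for p,z in(((.437,-.282),.066),((.540,-.2745),.086),((.4475,-.1575),.066)): cv2.circle(im,tuple(int(v) for v in proj(c,[*p,z]).round()),3,(255,0,255),-1)
cv2.imwrite('pics/w1.png',im)
print([b[:2] for b in blobs(c['image'],'yellow')])"
```

```text
time_s: 1.65
ee_pos: [0.4364, -0.2827, 0.2005]
eef_rot: [-3.142, -0.0, -0.001]
force: [-0.6, 0.0, 0.5]
grip_width: 0.0801
1.65 [ 0.4364 -0.2827  0.2005] d [ 0.0006 -0.0006  0.1765] turn [-0.     -0.     -0.0005] w 0.0801 F [-0.6  0.   0.5]
[([280.0, 199.3], [259, 178, 43, 43, 1440])]
```

View pics/w1.png

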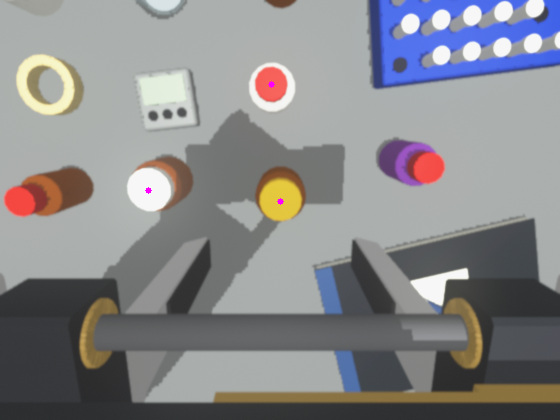

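The wrist view shows the predicted points on the caps: yellow jar at (280,199), white jar at (149,189), decoy at (271,85). Descending on the yellow jar.

```bash
python3 -m jog '[[0.001,-0.001,0.03,0,0,0,0.7],[0.001,-0.001,0.07,0,0,0,0.7],[0.001,-0.001,0.11,0,0,0,0.7],[0.001,-0.001,0.14,0,0,0,0.7],[0.001,-0.001,0.16,0,0,0,0.7],[0.001,-0.001,0.172,0,0,0,0.7],[0.001,-0.001,0.178,0,0,0,0.7],[0.001,-0.001,0.178,0,0,0,0.7],[0.001,-0.001,0.178,0,0,0,0.3],[0.001,-0.001,0.178,0,0,0,0],[0.001,-0.001,0.178,0,0,0,-0.3],[0.001,-0.001,0.178,0,0,0,-0.3],[0.001,-0.001,0.178,0,0,0,-0.3],[0.001,-0.001,0.178,0,0,0,-0.3],[0.001,-0.001,0.178,0,0,0,-0.3],[0.001,-0.001,0.178,0,0,0,-0.3]]' 20
python3 -c "
from h import *
to(.486,.1595,.16)"
```

```text
time_s: 3.3
ee_pos: [0.4376, -0.2818, 0.0229]
eef_rot: [3.141, -0.001, -0.001]
force: [-1.2, 0.7, 5.5]
grip_width: 0.0516
3.3 [ 0.4376 -0.2818  0.0229] d [ 0.048  -0.4413 -0.1372] turn [ 0.0002 -0.0004 -0.0006] w 0.0516 F [-1.2  0.7  5.5]
```

```bash
python3 -m jog '[[0,0,-0.01,0,0,0,-0.3],[0,0,-0.04,0,0,0,-0.3],[0,0,-0.08,0,0,0,-0.3],[0.001,-0.01,-0.115,0,0,0,-0.3],[0.004,-0.035,-0.137,0,0,0,-0.3],[0.008,-0.07,-0.137,0,0,0,-0.3],[0.012,-0.11,-0.137,0,0,0,-0.3],[0.016,-0.15,-0.137,0,0,0,-0.3],[0.021,-0.19,-0.137,0,0,0,-0.3],[0.025,-0.23,-0.137,0,0,0,-0.3],[0.03,-0.27,-0.137,0,0,0,-0.3],[0.034,-0.31,-0.137,0,0,0,-0.3],[0.038,-0.35,-0.137,0,0,0,-0.3],[0.042,-0.385,-0.137,0,0,0,-0.3],[0.045,-0.412,-0.137,0,0,0,-0.3],[0.047,-0.43,-0.137,0,0,0,-0.3],[0.048,-0.438,-0.137,0,0,0,-0.3],[0.048,-0.441,-0.137,0,0,0,-0.3],[0.048,-0.441,-0.137,0,0,0,-0.3],[0.048,-0.441,-0.137,0,0,0,-0.3]]'
python3 -c "
from h import *
to(.486,.1595,.0305)
c=camera('wrist');cv2.imwrite('pics/w2.png',c['image'][:,:,::-1])
c=camera('top');cv2.imwrite('pics/t2.png',c['image'][:,:,::-1])"
```

```text
time_s: 5.3
ee_pos: [0.4859, 0.1585, 0.1599]
eef_rot: [3.141, -0.0, -0.002]
force: [0.2, 1.0, -1.8]
grip_width: 0.0514
5.3 [0.4859 0.1585 0.1599] d [ 0.     -0.0011  0.1294] turn [ 0.0003 -0.0003 -0.0011] w 0.0514 F [ 0.2  1.  -1.8]
```

View pics/w2.png

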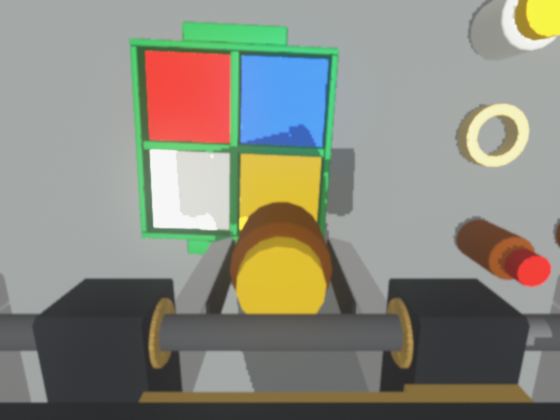

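```bash
python3 -c "
from h import *
c=camera('wrist')
print(back(c,(235,148),.024), np.mean([[.579,.244],[.486,.1595],[.5745,.156],[.4905,.2475]],axis=0))
for k in('red','blue'):
  b=max(blobs(c['image'],k),key=lambda b:b[1][4]);print(k,back(c,b[0],.008),b[0])"
```

```text
[0.53656438 0.20035107 0.024     ] [0.5325  0.20175]
red [0.58832107 0.24970321 0.008     ] [182.3, 90.6]
blue [0.57993009 0.15528644 0.008     ] [283.7, 99.9]
```

```bash
python3 -m jog '[[0.002,-0.001,0.02,0,0,0,-0.3],[0.002,-0.001,0.05,0,0,0,-0.3],[0.002,-0.001,0.08,0,0,0,-0.3],[0.002,-0.001,0.1,0,0,0,-0.3],[0.002,-0.001,0.112,0,0,0,-0.3],[0.002,-0.001,0.12,0,0,0,-0.3],[0.002,-0.001,0.124,0,0,0,-0.3],[0.002,-0.001,0.126,0,0,0,-0.3],[0.002,-0.001,0.127,0,0,0,-0.3],[0.002,-0.001,0.128,0,0,0,-0.3],[0.002,-0.001,0.128,0,0,0,-0.3],[0.002,-0.001,0.128,0,0,0,-0.3]]'
```

```text
time_s: 6.65
ee_pos: [0.4882, 0.1597, 0.0321]
eef_rot: [3.141, -0.001, -0.002]
force: [0.4, -0.1, -1.6]
grip_width: 0.0515
```

```bash
python3 -m jog '[[0,0,0.001,0,0,0,-0.3],[0,0,0.001,0,0,0,-0.3],[0,0,0.001,0,0,0,0.15],[0,0,0.001,0,0,0,0.25],[0,0,0.001,0,0,0,0.4],[0,0,0.001,0,0,0,0.4],[0,0,0.001,0,0,0,0.4],[0,0,0.001,0,0,0,0.4],[0,0,-0.02,0,0,0,0.4],[0,0,-0.06,0,0,0,0.4],[0,0,-0.1,0,0,0,0.4],[0,0,-0.14,0,0,0,0.4],[0,0,-0.16,0,0,0,0.4],[0,0,-0.17,0,0,0,0.4],[0,0,-0.17,0,0,0,0.4]]'
python3 -c "
from h import *
to(.448,-.1578,.2)
c=camera('wrist');cv2.imwrite('pics/w3.png',c['image'][:,:,::-1])
t=camera('top');print([ (back(t,b[0],.074)[:2],b[1]) for b in blobs(t['image'],'yellow')])"
```

```text
time_s: 8.15
ee_pos: [0.4883, 0.1597, 0.2027]
eef_rot: [-3.142, -0.002, -0.002]
force: [0.6, -0.1, -0.6]
grip_width: 0.0659
8.15 [0.4883 0.1597 0.2027] d [-0.0397  0.3176  0.0026] turn [-0.0001 -0.0015 -0.0011] w 0.0659 F [ 0.6 -0.1 -0.6]
[(array([ 0.63683136, -0.04075566]), [264, 183, 20, 20, 313]), (array([0.45388194, 0.1459989 ]), [156, 281, 35, 8, 223])]
```

View pics/w3.png

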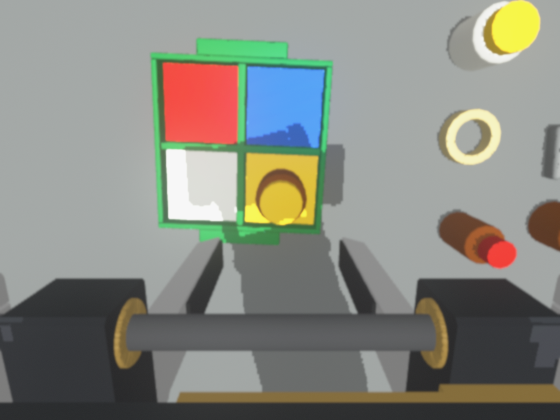

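The yellow jar stands upright, centred on its pad at about (281,188). Next is the white jar.

```bash
python3 -m jog '[[-0.002,0.012,0,0,0,0,0.4],[-0.006,0.045,0,0,0,0,0.6],[-0.011,0.085,0,0,0,0,0.7],[-0.016,0.125,0,0,0,0,0.7],[-0.021,0.165,0,0,0,0,0.7],[-0.026,0.205,0,0,0,0,0.7],[-0.031,0.245,0,0,0,0,0.7],[-0.036,0.28,0,0,0,0,0.7],[-0.04,0.305,0,0,0,0,0.7],[-0.04,0.317,0,0,0,0,0.7],[-0.04,0.318,0,0,0,0,0.7],[-0.04,0.318,0,0,0,0,0.7],[-0.04,0.318,0.003,0,0,0,0.7]]'
python3 -c "
from h import *
to(.448,-.1578,.022)
c=camera('wrist');print([(back(c,b[0],.066),b[:2]) for b in blobs(c['image'],'white',500)])"
```

```text
time_s: 9.55
ee_pos: [0.4473, -0.1574, 0.1981]
eef_rot: [3.141, 0.0, -0.001]
force: [0.1, 0.6, 0.1]
grip_width: 0.0797
9.55 [ 0.4473 -0.1574  0.1981] d [0.0008 0.0002 0.1761] turn [ 0.0004  0.0003 -0.0004] w 0.0797 F [0.1 0.6 0.1]
[(array([ 0.50638171, -0.14972756,  0.066     ]), ([271.8, 138.5], [0, 0, 560, 312, 111941])), (array([ 0.54277974, -0.06216508,  0.066     ]), ([171.8, 96.2], [157, 79, 30, 36, 805])), (array([ 0.25913478, -0.19499761,  0.066     ]), ([315.1, 371.6], [221, 353, 191, 37, 6483]))]
```

```bash
python3 -m jog '[[0.001,0,0.03,0,0,0,0.7],[0.001,0,0.07,0,0,0,0.7],[0.001,0,0.11,0,0,0,0.7],[0.001,0,0.14,0,0,0,0.7],[0.001,0,0.16,0,0,0,0.7],[0.001,0,0.172,0,0,0,0.7],[0.001,0,0.176,0,0,0,0.7],[0.001,0,0.176,0,0,0,0.7],[0.001,0,0.176,0,0,0,0.3],[0.001,0,0.176,0,0,0,0],[0.001,0,0.176,0,0,0,-0.3],[0.001,0,0.176,0,0,0,-0.3],[0.001,0,0.176,0,0,0,-0.3],[0.001,0,0.176,0,0,0,-0.3],[0.001,0,0.176,0,0,0,-0.3],[0.001,0,0.176,0,0,0,-0.3]]' 20
python3 -c "
from h import *
to(.492,.247,.18)"
```

```text
time_s: 11.2
ee_pos: [0.4481, -0.1575, 0.0218]
eef_rot: [3.141, 0.001, -0.0]
force: [-1.5, 0.9, 5.3]
grip_width: 0.051
11.2 [ 0.4481 -0.1575  0.0218] d [ 0.0436 -0.4045 -0.1585] turn [ 0.0004  0.0005 -0.0003] w 0.051 F [-1.5  0.9  5.3]
```

```bash
python3 -m jog '[[0,0,-0.01,0,0,0,-0.3],[0,0,-0.04,0,0,0,-0.3],[0,0,-0.08,0,0,0,-0.3],[0.001,-0.01,-0.12,0,0,0,-0.3],[0.004,-0.035,-0.15,0,0,0,-0.3],[0.008,-0.07,-0.158,0,0,0,-0.3],[0.012,-0.11,-0.158,0,0,0,-0.3],[0.016,-0.15,-0.158,0,0,0,-0.3],[0.021,-0.19,-0.158,0,0,0,-0.3],[0.025,-0.23,-0.158,0,0,0,-0.3],[0.029,-0.27,-0.158,0,0,0,-0.3],[0.034,-0.31,-0.158,0,0,0,-0.3],[0.038,-0.35,-0.158,0,0,0,-0.3],[0.042,-0.38,-0.158,0,0,0,-0.3],[0.044,-0.397,-0.158,0,0,0,-0.3],[0.044,-0.405,-0.158,0,0,0,-0.3],[0.044,-0.405,-0.158,0,0,0,-0.3],[0.044,-0.405,-0.158,0,0,0,-0.3]]'
python3 -c "
from h import *
to(.492,.247,.031)
c=camera('wrist');cv2.imwrite('pics/w4.png',c['image'][:,:,::-1])"
```

```text
time_s: 13.0
ee_pos: [0.4924, 0.2465, 0.1796]
eef_rot: [3.141, 0.001, -0.001]
force: [0.5, 0.1, -0.6]
grip_width: 0.0514
13.0 [0.4924 0.2465 0.1796] d [-0.0002 -0.0006  0.1486] turn [ 0.0006  0.0006 -0.0008] w 0.0514 F [ 0.5  0.1 -0.6]
```

View pics/w4.png

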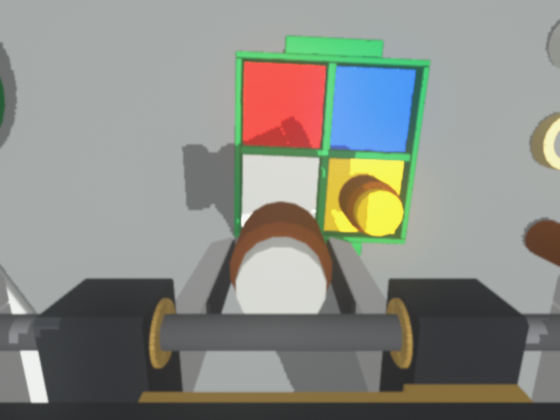

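```bash
python3 -m jog '[[0,-0.001,0.02,0,0,0,-0.3],[0,-0.001,0.05,0,0,0,-0.3],[0,-0.001,0.09,0,0,0,-0.3],[0,-0.001,0.118,0,0,0,-0.3],[0,-0.001,0.132,0,0,0,-0.3],[0,-0.001,0.14,0,0,0,-0.3],[0,-0.001,0.144,0,0,0,-0.3],[0,-0.001,0.147,0,0,0,-0.3],[0,-0.001,0.148,0,0,0,-0.3],[0,-0.001,0.149,0,0,0,-0.3],[0,-0.001,0.149,0,0,0,-0.3],[0,-0.001,0.149,0,0,0,-0.3]]'
```

```text
time_s: 14.25
ee_pos: [0.4925, 0.2474, 0.0309]
eef_rot: [3.141, 0.0, -0.001]
force: [-0.3, 0.7, -1.0]
grip_width: 0.0511
```

```bash
python3 -m jog '[[0,0,0.001,0,0,0,-0.3],[0,0,0.001,0,0,0,-0.3],[0,0,0.001,0,0,0,0.15],[0,0,0.001,0,0,0,0.25],[0,0,0.001,0,0,0,0.4],[0,0,0.001,0,0,0,0.4],[0,0,0.001,0,0,0,0.4],[0,0,0.001,0,0,0,0.4],[0,0,-0.02,0,0,0,0.4],[0,0,-0.06,0,0,0,0.4],[0,0,-0.1,0,0,0,0.4],[0,0,-0.14,0,0,0,0.4],[0,0,-0.16,0,0,0,0.4],[0,0,-0.17,0,0,0,0.4],[0,0,-0.17,0,0,0,0.4]]'
python3 -c "
from h import *
to(.441,-.0487,.2)
c=camera('wrist');cv2.imwrite('pics/w5.png',c['image'][:,:,::-1])"
```

```text
time_s: 15.75
ee_pos: [0.4928, 0.2476, 0.2015]
eef_rot: [3.142, -0.001, -0.001]
force: [-0.1, -0.1, -0.3]
grip_width: 0.0659
15.75 [0.4928 0.2476 0.2015] d [-0.0513  0.2964  0.0015] turn [ 0.     -0.0006 -0.0009] w 0.0659 F [-0.1 -0.1 -0.3]
```

View pics/w5.png

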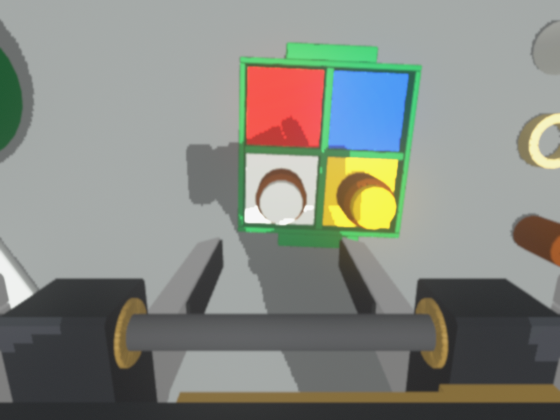

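The white jar stands upright in the white bay at (281,195), and the yellow jar is undisturbed. Next is the red bottle.

```bash
python3 -m jog '[[-0.003,0.012,0,0,0,0,0.4],[-0.008,0.045,0,0,0,0,0.6],[-0.015,0.085,0,0,0,0,0.6],[-0.022,0.125,0,0,0,0,0.6],[-0.029,0.165,0,0,0,0,0.6],[-0.036,0.205,0,0,0,0,0.6],[-0.042,0.245,0,0,0,0,0.6],[-0.048,0.275,0,0,0,0,0.6],[-0.051,0.29,0,0,0,0,0.6],[-0.051,0.296,0,0,0,0,0.6],[-0.051,0.296,0.001,0,0,0,0.6],[-0.051,0.296,0.001,0,0,0,0.6]]'
python3 -c "
from h import *
to(.441,-.0487,.026)
c=camera('wrist');cv2.imwrite('pics/w6.png',c['image'][:,:,::-1]);print([(back(c,b[0],.086),b[:2]) for b in blobs(c['image'],'red',200)])"
```

```text
time_s: 17.0
ee_pos: [0.4407, -0.048, 0.1989]
eef_rot: [3.141, 0.002, -0.001]
force: [0.1, 0.6, -0.1]
grip_width: 0.075
17.0 [ 0.4407 -0.048   0.1989] d [0.0006 0.0006 0.1729] turn [ 0.0004  0.0012 -0.0007] w 0.075 F [ 0.1  0.6 -0.1]
[(array([0.56460689, 0.16827035, 0.086     ]), ([10.3, 56.8], [0, 12, 26, 83, 1735])), (array([ 0.53996552, -0.26935416,  0.086     ]), ([549.8, 88.9], [538, 72, 22, 33, 602])), (array([ 0.44258596, -0.04806387,  0.086     ]), ([280.5, 204.7], [266, 190, 30, 30, 684]))]
```

View pics/w6.png

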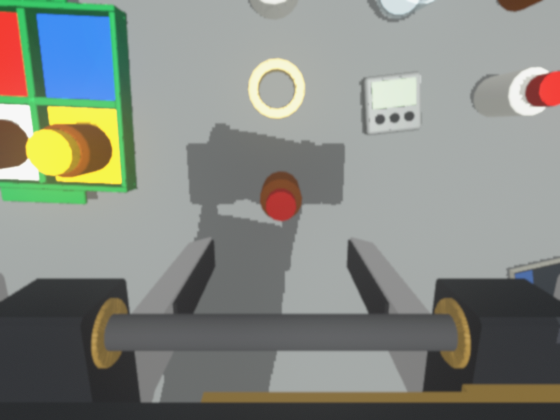

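The red bottle at (280,205) is centred between the jaws.

```bash
python3 -m jog '[[0.001,0,0.03,0,0,0,0.6],[0.001,0,0.07,0,0,0,0.6],[0.001,0,0.11,0,0,0,0.6],[0.001,0,0.14,0,0,0,0.6],[0.001,0,0.158,0,0,0,0.6],[0.001,0,0.168,0,0,0,0.6],[0.001,0,0.173,0,0,0,0.6],[0.001,0,0.173,0,0,0,0.6],[0.001,0,0.173,0,0,0,0.2],[0.001,0,0.173,0,0,0,0],[0.001,0,0.173,0,0,0,-0.2],[0.001,0,0.173,0,0,0,-0.5],[0.001,0,0.173,0,0,0,-0.5],[0.001,0,0.173,0,0,0,-0.5],[0.001,0,0.173,0,0,0,-0.5],[0.001,0,0.173,0,0,0,-0.5]]' 20
python3 -c "
from h import *
to(.580,.244,.2)"
```

```text
time_s: 18.65
ee_pos: [0.4417, -0.048, 0.0263]
eef_rot: [3.141, 0.001, -0.001]
force: [0.0, 0.0, 5.8]
grip_width: 0.0415
18.65 [ 0.4417 -0.048   0.0263] d [ 0.1379 -0.292  -0.1741] turn [ 0.0005  0.0008 -0.0004] w 0.0415 F [0.  0.  5.8]
```

```bash
python3 -m jog '[[0,0,-0.01,0,0,0,-0.5],[0,0,-0.04,0,0,0,-0.5],[0,0,-0.08,0,0,0,-0.5],[0.005,-0.01,-0.12,0,0,0,-0.5],[0.016,-0.035,-0.155,0,0,0,-0.5],[0.033,-0.07,-0.174,0,0,0,-0.5],[0.05,-0.106,-0.174,0,0,0,-0.5],[0.067,-0.142,-0.174,0,0,0,-0.5],[0.084,-0.178,-0.174,0,0,0,-0.5],[0.1,-0.212,-0.174,0,0,0,-0.5],[0.115,-0.244,-0.174,0,0,0,-0.5],[0.127,-0.27,-0.174,0,0,0,-0.5],[0.135,-0.286,-0.174,0,0,0,-0.5],[0.138,-0.292,-0.174,0,0,0,-0.5],[0.138,-0.292,-0.174,0,0,0,-0.5],[0.138,-0.292,-0.174,0,0,0,-0.5]]'
python3 -c "
from h import *
to(.580,.244,.035)
c=camera('wrist');cv2.imwrite('pics/w7.png',c['image'][:,:,::-1])"
```

```text
time_s: 20.25
ee_pos: [0.5799, 0.2433, 0.2]
eef_rot: [3.141, 0.002, -0.001]
force: [-0.3, -0.2, -1.1]
grip_width: 0.0412
20.25 [0.5799 0.2433 0.2   ] d [ 0.0004 -0.0009  0.165 ] turn [ 0.0006  0.001  -0.0007] w 0.0412 F [-0.3 -0.2 -1.1]
```

View pics/w7.png

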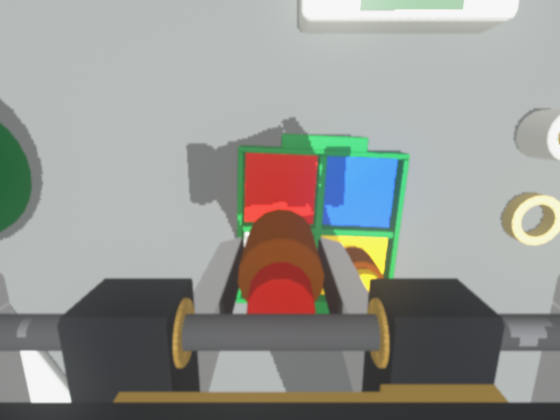

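```bash
python3 -m jog '[[0,-0.001,0.02,0,0,0,-0.5],[0,-0.001,0.05,0,0,0,-0.5],[0,-0.001,0.09,0,0,0,-0.5],[0,-0.001,0.125,0,0,0,-0.5],[0,-0.001,0.145,0,0,0,-0.5],[0,-0.001,0.155,0,0,0,-0.5],[0,-0.001,0.16,0,0,0,-0.5],[0,-0.001,0.163,0,0,0,-0.5],[0,-0.001,0.164,0,0,0,-0.5],[0,-0.001,0.165,0,0,0,-0.5],[0,-0.001,0.165,0,0,0,-0.5],[0,-0.001,0.165,0,0,0,-0.5]]'
```

```text
time_s: 21.5
ee_pos: [0.5798, 0.2441, 0.0356]
eef_rot: [3.141, 0.001, -0.001]
force: [0.7, 0.2, -1.9]
grip_width: 0.0418
```

```bash
python3 -m jog '[[0,0,0.0013,0,0,0,-0.5],[0,0,0.0013,0,0,0,-0.5],[0,0,0.0013,0,0,0,-0.05],[0,0,0.0013,0,0,0,0.05],[0,0,0.0013,0,0,0,0.25],[0,0,0.0013,0,0,0,0.25],[0,0,0.0013,0,0,0,0.25],[0,0,0.0013,0,0,0,0.25],[0,0,-0.02,0,0,0,0.25],[0,0,-0.06,0,0,0,0.25],[0,0,-0.1,0,0,0,0.25],[0,0,-0.14,0,0,0,0.25],[0,0,-0.16,0,0,0,0.25],[0,0,-0.165,0,0,0,0.25],[0,0,-0.165,0,0,0,0.25]]'
python3 -c "
from h import *
to(.6425,-.2822,.2)
c=camera('wrist');cv2.imwrite('pics/w8.png',c['image'][:,:,::-1])"
```

```text
time_s: 23.0
ee_pos: [0.58, 0.2442, 0.2003]
eef_rot: [3.141, 0.001, -0.001]
force: [0.3, -1.1, -0.5]
grip_width: 0.0588
23.0 [0.58   0.2442 0.2003] d [0.0633 0.5263 0.0006] turn [ 0.0004  0.0004 -0.0009] w 0.0588 F [ 0.3 -1.1 -0.5]
```

View pics/w8.png

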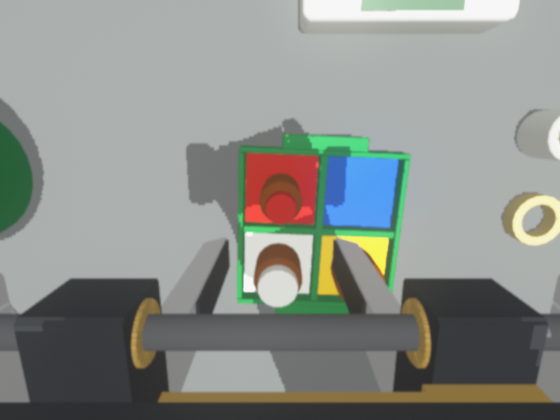

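The red bottle stands in the red bay at (281,198). Next is the blue bottle.

```bash
python3 -m jog '[[0.001,0.012,0,0,0,0,0.3],[0.005,0.045,0,0,0,0,0.6],[0.01,0.085,0,0,0,0,0.6],[0.015,0.125,0,0,0,0,0.6],[0.02,0.165,0,0,0,0,0.6],[0.025,0.205,0,0,0,0,0.6],[0.03,0.25,0,0,0,0,0.6],[0.035,0.295,0,0,0,0,0.6],[0.04,0.34,0,0,0,0,0.6],[0.046,0.385,0,0,0,0,0.6],[0.052,0.43,0,0,0,0,0.6],[0.057,0.47,0,0,0,0,0.6],[0.06,0.5,0,0,0,0,0.6],[0.063,0.518,0,0,0,0,0.6],[0.063,0.526,0,0,0,0,0.6],[0.063,0.526,0,0,0,0,0.6],[0.063,0.526,0,0,0,0,0.6]]'
python3 -c "
from h import *
to(.6425,-.2822,.026)
c=camera('wrist');cv2.imwrite('pics/w9.png',c['image'][:,:,::-1]);print([(back(c,b[0],.086),b[:2]) for b in blobs(c['image'],'blue',200)])"
```

```text
time_s: 24.75
ee_pos: [0.6417, -0.2813, 0.1992]
eef_rot: [3.141, 0.003, -0.001]
force: [0.7, 0.4, -0.0]
grip_width: 0.0752
24.75 [ 0.6417 -0.2813  0.1992] d [0.0014 0.0008 0.1732] turn [ 0.0004  0.002  -0.0006] w 0.0752 F [ 0.7  0.4 -0. ]
[(array([ 0.63027478, -0.44532738,  0.086     ]), ([462.2, 218.6], [366, 182, 182, 94, 7186])), (array([ 0.64446219, -0.28291264,  0.086     ]), ([282.2, 203.5], [268, 189, 29, 30, 665]))]
```

View pics/w9.png

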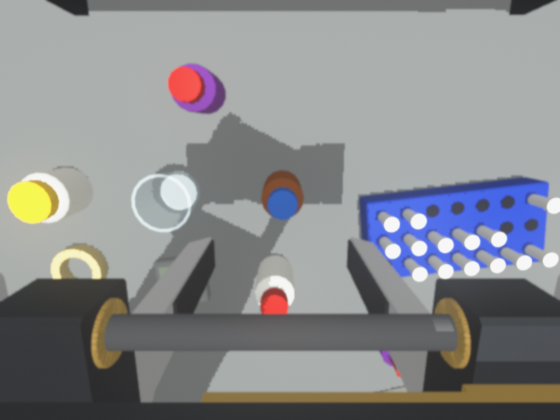

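```bash
python3 -m jog '[[0.001,0.001,0.03,0,0,0,0.6],[0.001,0.001,0.07,0,0,0,0.6],[0.001,0.001,0.11,0,0,0,0.6],[0.001,0.001,0.14,0,0,0,0.6],[0.001,0.001,0.158,0,0,0,0.6],[0.001,0.001,0.168,0,0,0,0.6],[0.001,0.001,0.173,0,0,0,0.6],[0.001,0.001,0.173,0,0,0,0.6],[0.001,0.001,0.173,0,0,0,0.2],[0.001,0.001,0.173,0,0,0,0],[0.001,0.001,0.173,0,0,0,-0.2],[0.001,0.001,0.173,0,0,0,-0.5],[0.001,0.001,0.173,0,0,0,-0.5],[0.001,0.001,0.173,0,0,0,-0.5],[0.001,0.001,0.173,0,0,0,-0.5],[0.001,0.001,0.173,0,0,0,-0.5]]' 20
python3 -c "
from h import *
to(.577,.156,.2)"
```

```text
time_s: 26.4
ee_pos: [0.6425, -0.2823, 0.0268]
eef_rot: [3.14, 0.002, -0.0]
force: [-1.3, -0.3, 2.8]
grip_width: 0.0416
26.4 [ 0.6425 -0.2823  0.0268] d [-0.0661 -0.4381 -0.1735] turn [ 0.0007  0.0014 -0.0003] w 0.0416 F [-1.3 -0.3  2.8]
```

```bash
python3 -m jog '[[0,0,-0.01,0,0,0,-0.5],[0,0,-0.04,0,0,0,-0.5],[0,0,-0.08,0,0,0,-0.5],[-0.001,-0.01,-0.12,0,0,0,-0.5],[-0.005,-0.035,-0.155,0,0,0,-0.5],[-0.01,-0.07,-0.173,0,0,0,-0.5],[-0.016,-0.11,-0.173,0,0,0,-0.5],[-0.022,-0.15,-0.173,0,0,0,-0.5],[-0.028,-0.19,-0.173,0,0,0,-0.5],[-0.034,-0.23,-0.173,0,0,0,-0.5],[-0.04,-0.27,-0.173,0,0,0,-0.5],[-0.046,-0.31,-0.173,0,0,0,-0.5],[-0.052,-0.35,-0.173,0,0,0,-0.5],[-0.058,-0.385,-0.173,0,0,0,-0.5],[-0.062,-0.413,-0.173,0,0,0,-0.5],[-0.065,-0.43,-0.173,0,0,0,-0.5],[-0.066,-0.438,-0.173,0,0,0,-0.5],[-0.066,-0.438,-0.173,0,0,0,-0.5],[-0.066,-0.438,-0.173,0,0,0,-0.5]]'
python3 -c "
from h import *
to(.577,.156,.0355)
c=camera('wrist');cv2.imwrite('pics/w10.png',c['image'][:,:,::-1])"
```

```text
time_s: 28.3
ee_pos: [0.5773, 0.1549, 0.1995]
eef_rot: [3.14, 0.002, -0.001]
force: [0.5, -0.4, -1.1]
grip_width: 0.0418
28.3 [0.5773 0.1549 0.1995] d [ 1.00e-04 -1.30e-03  1.64e-01] turn [ 0.0009  0.0015 -0.0008] w 0.0418 F [ 0.5 -0.4 -1.1]
```

View pics/w10.png

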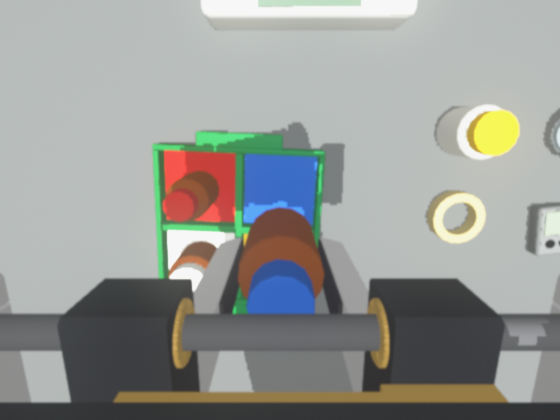

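```bash
python3 -m jog '[[0,-0.001,0.02,0,0,0,-0.5],[0,-0.001,0.05,0,0,0,-0.5],[0,-0.001,0.09,0,0,0,-0.5],[0,-0.001,0.125,0,0,0,-0.5],[0,-0.001,0.145,0,0,0,-0.5],[0,-0.001,0.155,0,0,0,-0.5],[0,-0.001,0.16,0,0,0,-0.5],[0,-0.001,0.162,0,0,0,-0.5],[0,-0.001,0.163,0,0,0,-0.5],[0,-0.001,0.164,0,0,0,-0.5],[0,-0.001,0.164,0,0,0,-0.5],[0,-0.001,0.164,0,0,0,-0.5]]'
```

```text
time_s: 29.55
ee_pos: [0.5772, 0.1556, 0.0358]
eef_rot: [3.14, 0.002, -0.002]
force: [0.1, 0.7, -1.8]
grip_width: 0.0415
```

```bash
python3 -m jog '[[0,0,0.001,0,0,0,-0.5],[0,0,0.001,0,0,0,-0.5],[0,0,0.001,0,0,0,-0.05],[0,0,0.001,0,0,0,0.05],[0,0,0.001,0,0,0,0.25],[0,0,0.001,0,0,0,0.25],[0,0,0.001,0,0,0,0.25],[0,0,0.001,0,0,0,0.25],[0,0,-0.02,0,0,0,0.25],[0,0,-0.06,0,0,0,0.25],[0,0,-0.1,0,0,0,0.25],[0,0,-0.14,0,0,0,0.25],[-0.01,0.02,-0.16,0,0,0,0.25],[-0.03,0.06,-0.165,0,0,0,0.25],[-0.05,0.1,-0.165,0,0,0,0.25],[-0.075,0.14,-0.165,0,0,0,0.25],[-0.1,0.18,-0.165,0,0,0,0.25],[-0.12,0.21,-0.165,0,0,0,0.25],[-0.13,0.22,-0.165,0,0,0,0.25],[-0.13,0.22,-0.165,0,0,0,0.25]]'
python3 -c "
from h import *
to(.577,.156,.2)
for n in('top','scene'):
  c=camera(n);im=c['image'][:,:,::-1]
  a=im[170:320,90:430] if n=='top' else im[130:260,150:430]
  cv2.imwrite('pics/%s9.png'%n,cv2.resize(a,None,fx=2.3 if n=='top' else 2.8,fy=2.3 if n=='top' else 2.8))"
```

```text
time_s: 31.55
ee_pos: [0.4466, -0.0647, 0.2017]
eef_rot: [3.14, 0.001, -0.004]
force: [0.0, -0.4, 0.1]
grip_width: 0.0586
31.55 [ 0.4466 -0.0647  0.2017] d [ 0.1296 -0.2212  0.0012] turn [ 0.0009  0.0007 -0.0023] w 0.0586 F [ 0.  -0.4  0.1]
```

View pics/top9.png

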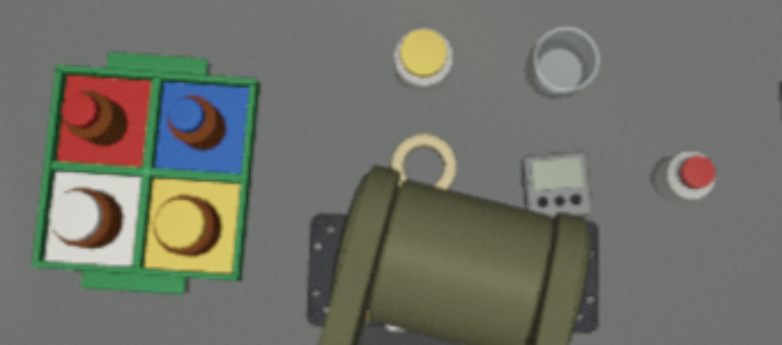

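View pics/scene9.png

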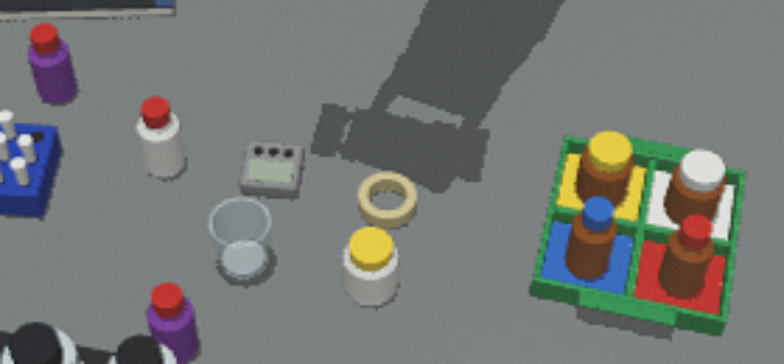

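Both views show all four items upright in their matching bays, roughly centred. The decoys are in place at (424,55) and (692,173) in the top crop. One numeric check before I hand in.

```bash
python3 - <<'E'
from h import *
t=camera("top")
f=lambda u,v:(90+u/2.3,170+v/2.3)
for k,uv,z,p in(("red",(80,108),.094,(.579,.244)),("blue",(186,114),.094,(.5755,.156)),("white",(75,217),.074,(.4905,.2475)),("yellow",(181,222),.074,(.487,.1595))):
    q=back(t,f(*uv),z)[:2];print(k,q.round(3),round(1000*np.hypot(*(q-p)),1),"mm")
print("decoys",[back(t,b[0],.066)[:2].round(3) for b in blobs(t["image"],"yellow") if b[0][0]>220],back(t,f(697,171),.086)[:2].round(3))
o=status.get_obs();print(o["time_s"],o["joint_vel"].round(4))
from station import ctrl
print(ctrl.hand_in())
E
```

```text
red [0.578 0.242] 1.9 mm
blue [0.575 0.154] 1.8 mm
white [0.489 0.246] 2.2 mm
yellow [0.487 0.157] 2.2 mm
decoys [array([ 0.638, -0.041])] [ 0.539 -0.273]
31.7 [ 0.008   0.0082 -0.0007 -0.0015  0.0008 -0.0034]
the job is handed in; nothing more can be done
None
```

I packed all four amber containers into the bays matching their cap colours and handed the job in at about 31.7 s. I lowered each container to within about 1 mm of its pad before releasing it.

- **Placement:** in the last top camera image, each cap centre is about 2 mm from its pad's estimated centre. The top and scene views both show all four upright, and the gripper was clear of everything.
- **White look-alikes:** neither was touched. Both measured within about 1 mm of their positions in the first top image.
- **Disagreements:** the top and scene cameras differed by 3–6 mm on object and pad positions, so I averaged them. The wrist camera put the caddy about 4 mm further in x. Both are well inside the 28 mm tolerance, and no check failed.

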